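# Throttle the bench extraction and hold its self-closing gate half open

### The job

The bench extraction needs a gentle draught so that shell dust can be brushed into its funnel: with the gate still shut, swing the damper lever on the duct back until it lines up with the red clip and let go of it. Then draw the sprung gate under the funnel half open by its yellow tab, never beyond three quarters, and finish while still holding it half open against its spring. Do not shift or knock over the bottles, the jar or the tray.

Things in the scene. Friction and masses are not known exactly. Their poses are not given: they have to be found in the camera images.
- extraction: fixed bench extraction: grey steel box 200 x 150 x 88 mm carrying a flat slide gate and an upright funnel; an 80 mm duct (top 96 mm high) leaves the box along this frame's -y and bends down into the bench. Origin on the bench surface between funnel and damper; own x points away from the robot (within 0.2 rad), z up. Damper spindle at x -30, y -105 mm
- damper_axis (a point): point on the upright spindle of the damper, 135 mm above the bench; the lever turns about the vertical line through it
- damper (a joint): lever angle (rad): 0 = across the duct, pointing from the spindle to the extraction's -x, towards the robot (shut); pi/2 = along the duct, pointing to -y, away from the funnel (open). Grows anticlockwise seen from above. Starts nearly open (1.3 to 1.55), moves with about 2 N of friction at the knob and stays where it is left
- damper_lever: flat steel bar, 15 mm wide and 6 mm thick, from the spindle to the knob; origin on the spindle axis at the bar's underside, 133 mm above the bench; the knob lies along its own -x
- damper_knob (a point): black upright round knob on the lever's end, 22 mm diameter (waisted to 18 mm at the foot), 46 mm high, 110 mm from the spindle; this point is the centre of its underside, on top of the lever bar, 139 mm above the bench
- red_clip: red clip, 24 x 18 x 15 mm, fixed on the quadrant arc under the lever's path, 80 mm from the spindle; it marks the wanted lever angle, between 0.45 and 0.95 rad on the lever's scale. The lever passes over it freely. Origin on the spindle's axis, 118 mm above the bench; the clip lies along its own -x
- clip_line (a point): point straight above the line from the spindle through the middle of the red clip, 110 mm from the spindle and 135 mm above the bench: the knob's centre stands over it when the lever lines up with the clip
- gate (a joint): travel of the sprung slide gate (m): 0 = shut, 0.080 = fully open, 0.040 = half, when the blade covers half of the round throat seen through the funnel. Opens by sliding level along the extraction's -x, towards the robot. Two springs pull it shut with about 3.6 N when shut, 11 N at half, 18 N fully open; let go, it closes by itself
- port_centre (a point): centre of the round 80 mm throat, at the foot of the funnel, 106 mm above the bench. The aluminium funnel on it is 38 mm high and 120 mm across its rim, 144 mm above the bench. With the gate shut the tab stands 135 mm before it
- pull_tab: yellow upright tab on the near end of the gate's blade and moving with it, 10 mm thick along the pull (extraction's x), 50 mm wide, its top 55 mm above the origin, on a dark crossbar 160 mm long, 10 x 10 mm. Origin under the crossbar's centre, 93.5 mm above the bench; axes as the extraction's. Above the crossbar, nothing stands within 60 mm before or behind the tab
- lacquer_red: bystander: small lacquer bottle with red body and tapered black cap, 38 mm diameter, 84 mm high; origin at its underside
- lacquer_blue: bystander: small lacquer bottle with blue body and tapered black cap, 38 mm diameter, 84 mm high; origin at its underside
- cement_jar: bystander: cement jar with white lid, 60 mm diameter, 65 mm high; origin at its underside
- findings_tray: bystander: low wooden tray with three compartments, 110 x 150 x 22 mm; origin at its underside

How it is judged:
On the way, in this order (a step that is already met when the one before it is completed fails the run):
1. with the gate still shut, the damper lever lines up with the red clip and has been let go (horizontal distance between damper_knob and clip_line below 0.012 m and value of joint gate below 0.008 m and contact force between the fingers and damper_lever below 0.3 N), for 0.3 s.
2. the gate is drawn half open by its tab and held (value of joint gate between 0.032 and 0.048 m and contact force between the fingers and pull_tab above 4 N), for 0.2 s.
At the end, for the whole second after the job is handed in: the gate stands still at half travel (32 to 48 mm of 80 mm), the fingers bearing on its tab or crossbar with more than 4 N; the damper knob is within 12 mm (about 6 degrees) of the red clip's line; no bottle, jar or tray has moved more than 20 mm or tipped (all of step 2 and horizontal distance between damper_knob and clip_line below 0.012 m and velocity of joint gate between -0.01 and 0.01 m/s and not (distance of lacquer_red from where it was at the start of the episode above 0.02 m or angle between lacquer_red's own z axis and vertical above 0.4 rad) and not (distance of lacquer_blue from where it was at the start of the episode above 0.02 m or angle between lacquer_blue's own z axis and vertical above 0.4 rad) and not (distance of cement_jar from where it was at the start of the episode above 0.02 m or angle between cement_jar's own z axis and vertical above 0.4 rad) and not (distance of findings_tray from where it was at the start of the episode above 0.02 m or angle between findings_tray's own z axis and vertical above 0.4 rad)); the arm keeps its last pose, push and grip.
It fails at once if the gate is opened beyond three quarters of its travel (value of joint gate above 0.061 m).
It fails at once if the small lacquer bottle, red body is shifted by more than 20 mm or tipped (distance of lacquer_red from where it was at the start of the episode above 0.02 m or angle between lacquer_red's own z axis and vertical above 0.4 rad).
It fails at once if the small lacquer bottle, blue body is shifted by more than 20 mm or tipped (distance of lacquer_blue from where it was at the start of the episode above 0.02 m or angle between lacquer_blue's own z axis and vertical above 0.4 rad).
It fails at once if the cement jar is shifted by more than 20 mm or tipped (distance of cement_jar from where it was at the start of the episode above 0.02 m or angle between cement_jar's own z axis and vertical above 0.4 rad).
It fails at once if the findings tray is shifted by more than 20 mm or tipped (distance of findings_tray from where it was at the start of the episode above 0.02 m or angle between findings_tray's own z axis and vertical above 0.4 rad).
It also fails if it takes over 45 s, if anything falls off the work surface, if the arm or the gripper's body presses on something with over 40 N, if the wrist force passes 120 N, or if a joint passes its speed limit or range.

### The arm

A 6-joint arm with a two-finger parallel gripper is mounted at the origin on the work surface. World frame = base frame: x ahead of the robot, y to its left, z up, the work surface at z = 0. Lengths are in m, angles in rad, forces in N, time in s.
With the tool pointing down it reaches from about 0.35 to 1 m from the base axis. Payload 7.1 kg.
Tool frame: the origin (TCP) lies between the finger pads; the fingertips stand 19 mm ahead of it and the grasp point (between the pads) is the TCP (bot.tip_reach is the distance from the TCP to the fingertips, in m); x points along the fingers, y is the direction in which the jaws open and shut, and the axes are right-handed (so a half turn about x gives the same grasp; the last joint's range is limited). The gripper opens to 85 mm and grips with 20 to 120 N. Pads are 22 mm wide; open, the fingers measure 114 mm over their backs; the gripper's body (76 mm by 85 mm) begins 54 mm behind the grasp point. The pads swing forward as they close: fully open they stand 13 mm farther back than shut.
Start: joints at [-0.019, 0.423, 1.63, -0, 1.089, -0.019], TCP at [0.625, 0, 0.25] pointing down, gripper open.
Joint ranges: [-3, 3], [-0.9, 2.11], [0.09, 2.58], [-1.31, 4.45], [0.11, 2.69], [-2.54, 2.54]. Speed limits (rad/s): [2.39, 2.39, 3.01, 3.14, 3.14, 3.14].

### API

Orientations are given as a rotation vector (axis times angle).
In Python, from cell import bot gives the robot as it stands. The module is installed in compiled form; this text tells all that it offers.
- The arm moves only by the tool move_arm, never from a script. Its argument "moves" is a list of rows, each an object of numbers: "wx", "wy", "wz": the turn, a rotation vector about the tool's x, y, z in rad; "x", "y", "z": the shift along the tool's x, y, z in m; "claw": the finger opening in m, from 0 to 0.0854. In form: [{"wx": .., "wy": .., "wz": .., "x": .., "y": .., "z": .., "claw": ..}, ...]. A call has 1 to 20 rows; each row shifts and turns the commanded pose from where the row before left it, along the tool's axes as they then stand; what a row does not reach is not made up. A row lasts 1/12 s, in which the tool goes at most 41.7 mm and 7.16 degrees, less where a joint would pass 70% of its speed; a pose out of reach is approached as far as the arm can. A call is refused whole if a number of a shift passes 0.0417 or a number of a turn 0.125, either way. A call with a gripper value outside its range is refused whole. The fingers move at their own pace and stop on an object; "squeeze" is the grip in N (left out, the last holds). Time passes only in rows, so rows that do not move let the fingers close. It gives the time, the measured TCP pose, the force and the opening at its end, in the units of the state.
- bot.observe(): the state, without advancing time (a new reading comes with each control period).
- bot.grab_frame(name): name is "scene" or "side" or "wrist"; returns a dict with "image" (420x560x3 uint8, red, green, blue), "z_map" (420x560 float32, m along the optical axis (not along the pixel's ray), 0 where there is no reading), "vertical_fov" (degrees; the focal length in pixels is half the picture's height over the tangent of half this angle, whatever the lens; pixels are square), "cx", "cy" (the principal point, pixels), "origin" and "attitude" of the camera in the world. Camera axes: x right, y down, z forward; pixel columns grow to the right and rows downward; lengths in m; the calibration is good to about 2 mm. The wrist camera is an equidistant fisheye: a pixel r from the principal point sees the ray r / f radians off the axis. A picture is of the moment at which its call begins.
- bot.finish_job(): hands the job in, once; it reports no verdict.
The state is a dict: "time_s": time; "joint_pos": joint angles; "joint_vel": joint speeds; "joint_torque": joint torques, N m; "ee_pos": TCP position; "orientation": TCP orientation; "force": force on the tool from outside, world axes, zero at the start; "torque": the same for the moment, N m; "grip_width": finger opening in m.
Only numpy, scipy, OpenCV 4.12 (cv2) and the standard library are available. Lean on these libraries where they do the work, as an engineer would, in place of code of your own. Each camera call takes 0.05 s, during which the arm holds its last target. There are 200 camera calls.

## Working session

There is one attempt and no reset: what is moved stays moved. The work goes in short steps, Python scripts to look and compute and a tool call to move; the robot and the scene stay as the last step left them, time stands still between calls to the robot, and variables do not carry over. Pictures are saved under pics/ and viewed, about 8 in all and at most 12, crops included, and the job is handed in when it is done.

Besides the shell and the picture viewer there is one more tool, called after "Request:" as name([rows], argument=value, ...), one row to a line, values as JSON. move_arm: Moves the arm, as the interface text tells. Its arguments: {"type":"object","properties":{"moves":{"type":"array","items":{"type":"object","properties":{"wx":{"type":"number"},"wy":{"type":"number"},"wz":{"type":"number"},"x":{"type":"number"},"y":{"type":"number"},"z":{"type":"number"},"claw":{"type":"number"}}}},"squeeze":{"type":"number"}},"required":["moves"]}

```bash
mkdir -p pics
cat > h.py <<'E'
import numpy as np, cv2
from cell import bot
from scipy.spatial.transform import Rotation as R
def rot(a):
    a=np.array(a,float)
    return a if a.shape==(3,3) else (R.from_rotvec(a).as_matrix() if a.size==3 else R.from_quat(a).as_matrix())
def cloud(f):
    z=f["z_map"].astype(float); h,w=z.shape
    F=h/2/np.tan(np.radians(f["vertical_fov"])/2)
    u,v=np.meshgrid(np.arange(w),np.arange(h))
    c=np.dstack([(u-f["cx"])/F*z,(v-f["cy"])/F*z,z])
    P=c@rot(f["attitude"]).T+np.array(f["origin"]); P[z==0]=np.nan
    return P
E
python3 - <<'E'
from h import *
print(bot.observe())
for n in ("scene","side"):
    f=bot.grab_frame(n); cv2.imwrite(f"pics/{n}0.png",f["image"][:,:,::-1]); np.savez(f"{n}0.npz",P=cloud(f),im=f["image"])
    print(n,f["origin"],f["attitude"],f["vertical_fov"])
E
```

```text
{'time_s': 0.0, 'joint_pos': array([-1.89799747e-02,  4.23822875e-01,  1.63069159e+00,  1.38000382e-05,
        1.08862782e+00, -1.90133566e-02]), 'joint_vel': array([ 0.00040229,  0.00092383,  0.00033692, -0.00148793, -0.00071698,
        0.00096559]), 'joint_torque': array([ 6.87376578e-04, -5.57382560e+01, -2.81743366e+01,  7.52266601e-05,
        7.21184188e-03,  1.02962622e-05]), 'ee_pos': array([6.24475343e-01, 5.16426503e-05, 2.49556272e-01]), 'orientation': array([ 1.20847756,  1.2103837 , -1.2103007 ]), 'force': array([-0.47658581, -0.10829442,  0.25298422]), 'torque': array([-0.07054061,  0.00226232, -0.03455115]), 'grip_width': 0.08492495173435285}
scene [1.3603644  0.53353836 0.95251208] [-1.33974291 -2.24317582  0.91035737] 44.2897600027576
side [ 0.23503277 -0.39004923  0.64501234] [-2.17323721  0.67175079 -0.3469728 ] 50.72482160728892
```

View pics/scene0.png

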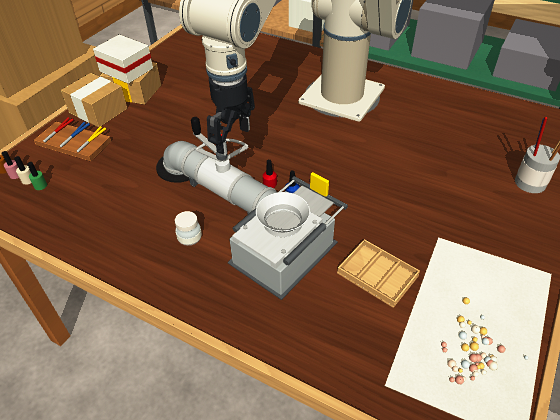

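View pics/side0.png

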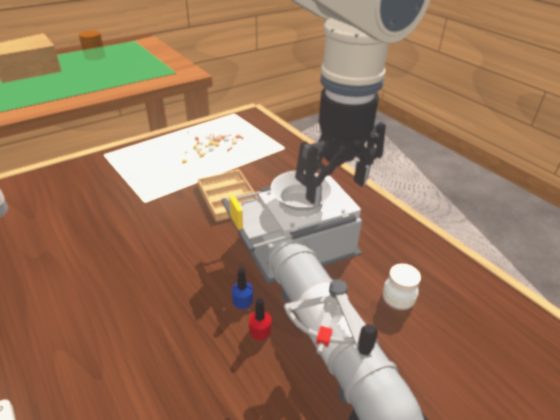

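The scene view shows the yellow tab at (319,184), the funnel at (283,212), the red bottle at (269,175) and the knob at (196,125). The side view shows the tab at (236,211), spindle cap (338,287), knob (368,338), red clip (324,335), and the blue and red bottles at (242,290) and (260,322). Next I'll measure these.

Run:
```python
from h import *
def rep(n,lab,m,P):
    q=P[m]; q=q[~np.isnan(q[:,0])]
    if len(q): print(n,lab,len(q),"med",np.median(q,0).round(4),"lo",np.percentile(q,3,0).round(3),"hi",np.percentile(q,97,0).round(3))
for n in("scene","side"):
    d=np.load(n+"0.npz");P=d["P"];im=d["im"].astype(int);r,g,b=im[...,0],im[...,1],im[...,2]
    print(n,"nan frac",np.isnan(P[...,0]).mean())
    Z=P[...,2]; near=(P[...,0]>.4)&(P[...,0]<1.0)&(np.abs(P[...,1])<.35)
    rep(n,"yellow",(r>150)&(g>120)&(b<70)&near&(Z>.1)&(Z<.16),P)
    rep(n,"red clip",(r>150)&(g<60)&(b<60)&near&(Z>.105)&(Z<.14),P)
    rep(n,"red bottle",(r>120)&(g<50)&(b<50)&near&(Z<.09)&(Z>0.01),P)
    rep(n,"blue bottle",(b>100)&(r<60)&(g<80)&near&(Z<.09)&(Z>0.01),P)
    rep(n,"funnel rim",near&(abs(Z-.144)<.002)&(r>110)&(abs(r-b)<30),P)
    rep(n,"boxtop",near&(abs(Z-.088)<.002)&(abs(r-b)<30),P)
d=np.load("side0.npz");P=d["P"];im=d["im"].astype(int)
dk=im.max(2)<70
for lab,(u0,u1,v0,v1) in dict(knob=(358,378,322,354),cap=(328,348,280,294)).items():
    m=np.zeros(dk.shape,bool);m[v0:v1,u0:u1]=1;rep("side",lab,m&dk,P)
    q=P[m&dk&(P[...,2]>.13)]; print(lab, q[q[:,2]>np.nanmax(q[:,2])-.004].mean(0), np.nanmax(q[:,2]))
d=np.load("scene0.npz");P=d["P"];im=d["im"].astype(int);dk=im.max(2)<70
m=np.zeros(dk.shape,bool);m[117:136,190:202]=1;rep("scene","knob",m&dk,P)
cv2.imwrite("pics/crop.png",cv2.resize(np.load("side0.npz")["im"][190:420,200:430,::-1],(690,690))[:600])
```

```text
scene nan frac 0.0037797619047619047
scene yellow 314 med [0.547  0.1781 0.1301] lo [0.541 0.154 0.104] hi [0.552 0.2   0.15 ]
scene red clip 2 med [ 0.4975 -0.1276  0.1308] lo [ 0.495 -0.13   0.13 ] hi [ 0.5   -0.126  0.132]
scene red bottle 149 med [0.4953 0.0127 0.0327] lo [ 0.475 -0.008  0.011] hi [0.503 0.023 0.042]
scene blue bottle 55 med [0.5053 0.0863 0.0362] lo [0.488 0.073 0.03 ] hi [0.513 0.094 0.044]
scene funnel rim 179 med [0.6555 0.1434 0.1435] lo [0.617 0.093 0.142] hi [0.733 0.208 0.146]
scene boxtop 715 med [0.5947 0.009  0.088 ] lo [ 0.532 -0.241  0.086] hi [0.78  0.227 0.09 ]
side nan frac 0.004026360544217687
side yellow 220 med [0.5366 0.164  0.1318] lo [0.533 0.15  0.106] hi [0.542 0.189 0.15 ]
side red clip 22 med [ 0.4962 -0.1341  0.1297] lo [ 0.493 -0.14   0.125] hi [ 0.501 -0.129  0.131]
side red bottle 405 med [ 0.4759 -0.0063  0.0349] lo [ 0.465 -0.015  0.011] hi [0.498 0.014 0.043]
side blue bottle 299 med [0.4846 0.0674 0.034 ] lo [0.475 0.059 0.012] hi [0.505 0.085 0.043]
side funnel rim 360 med [0.6157 0.0915 0.1435] lo [ 0.559 -0.092  0.142] hi [0.73  0.207 0.145]
side boxtop 1862 med [ 0.5568 -0.1445  0.0882] lo [ 0.523 -0.249  0.086] hi [0.677 0.223 0.09 ]
side knob 284 med [ 0.5211 -0.1873  0.1716] lo [ 0.517 -0.192  0.148] hi [ 0.529 -0.179  0.185]
knob [ 0.52426364 -0.18528636  0.18427445] 0.1869780577247115Traceback (most recent call last):
  File "<stdin>", line 19, in <module>
    res = np.fmax.reduce(a, axis=axis, out=out, **kwargs)
ValueError: zero-size array to reduction operation fmax which has no identity
```

Run:
```python
from h import *
from scipy.optimize import least_squares
S={n:np.load(n+"0.npz") for n in("scene","side")}
pts=[];top=[];yel={};clip=[]
for n,d in S.items():
    P=d["P"];im=d["im"].astype(int);r,g,b=im[...,0],im[...,1],im[...,2];Z=P[...,2]
    m=(abs(Z-.143)<.004)&(abs(P[...,0]-.67)<.09)&(abs(P[...,1]-.15)<.09)&(r>100)&(abs(r-b)<30)
    pts.append(P[m][:,:2])
    y=P[(r>150)&(g>120)&(b<70)&(Z>.1)&(Z<.16)&(P[...,0]>.5)&(P[...,0]<.58)]; yel[n]=y; top.append(y[y[:,2]>.1465])
    clip.append(P[(r>130)&(g<70)&(b<70)&(Z>.11)&(Z<.14)&(abs(P[...,1]+.13)<.04)])
p=np.vstack(pts)
s=least_squares(lambda c:np.hypot(*(p-c[:2]).T)-c[2],[.675,.15,.06],loss="soft_l1",f_scale=.002);print("rim",s.x,len(p))
for n,y in yel.items():
    y=y[(y[:,2]>.11)&(y[:,2]<.145)]
    q=y[:,:2]; c=q.mean(0); u,sv,vt=np.linalg.svd(q-c); print(n,"tab face",c,"dir",vt[0],"yaw",np.arctan2(-vt[0][0],vt[0][1]),"sd",sv/np.sqrt(len(q)),"rng",np.ptp((q-c)@vt[0]))
print("tabtop",[(len(t),t.mean(0).round(4)) for t in top])
for c in clip: print("clip",len(c),c.mean(0).round(4))
P=S["side"]["P"];im=S["side"]["im"]
for v in range(276,306,4): print(v,[(*P[v,u].round(3),) for u in (330,334,338,342,346)])
k=P[320:358,352:384].reshape(-1,3);km=im[320:358,352:384].reshape(-1,3).max(1)<90
k=k[km&(k[:,2]>.15)&(k[:,2]<.182)][:,:2]
s=least_squares(lambda c:np.hypot(*(k-c).T)-.011,[.525,-.18],loss="soft_l1",f_scale=.002);print("knob",s.x)
P=S["scene"]["P"];im=S["scene"]["im"]
k=P[110:145,184:208].reshape(-1,3);km=im[110:145,184:208].reshape(-1,3).max(1)<90
k=k[km&(k[:,2]>.15)&(k[:,2]<.182)][:,:2];print(len(k))
s=least_squares(lambda c:np.hypot(*(k-c).T)-.011,[.52,-.19],loss="soft_l1",f_scale=.002);print("knob scene",s.x)
cv2.imwrite("pics/crop.png",cv2.resize(S["side"]["im"][220:400,200:430,::-1],(690,540),interpolation=cv2.INTER_CUBIC))
```

```text
rim [0.67512838 0.15007816 0.05650783] 629
scene tab face [0.54729334 0.17826238] dir [0.15782312 0.9874674 ] yaw -0.15848575505357412 sd [0.0150741  0.00190712] rng 0.051199823955960455
side tab face [0.53623454 0.16439602] dir [-0.1046393  -0.99451024] yaw 3.036761452571105 sd [0.01284153 0.00151889] rng 0.040590724314411714
tabtop [(53, array([0.5448, 0.1777, 0.1487])), (48, array([0.5388, 0.17  , 0.1485]))]
clip 2 [ 0.4975 -0.1276  0.1308]
clip 47 [ 0.4971 -0.1338  0.1294]
276 [(np.float64(0.669), np.float64(0.037), np.float64(0.001)), (np.float64(0.677), np.float64(0.033), np.float64(-0.0)), (np.float64(0.682), np.float64(0.027), np.float64(0.002)), (np.float64(0.688), np.float64(0.023), np.float64(0.002)), (np.float64(0.695), np.float64(0.019), np.float64(0.001))]
280 [(np.float64(0.605), np.float64(-0.028), np.float64(0.087)), (np.float64(0.574), np.float64(-0.067), np.float64(0.142)), (np.float64(0.578), np.float64(-0.071), np.float64(0.144)), (np.float64(0.683), np.float64(0.016), np.float64(-0.0)), (np.float64(0.688), np.float64(0.011), np.float64(0.002))]
284 [(np.float64(
[... 1171 characters left out ...]
.085), np.float64(0.116))]
300 [(np.float64(0.557), np.float64(-0.08), np.float64(0.12)), (np.float64(0.563), np.float64(-0.083), np.float64(0.12)), (np.float64(0.554), np.float64(-0.099), np.float64(0.141)), (np.float64(0.561), np.float64(-0.1), np.float64(0.138)), (np.float64(0.564), np.float64(-0.105), np.float64(0.14))]
304 [(np.float64(0.552), np.float64(-0.086), np.float64(0.121)), (np.float64(0.557), np.float64(-0.089), np.float64(0.12)), (np.float64(0.553), np.float64(-0.101), np.float64(0.136)), (np.float64(0.555), np.float64(-0.106), np.float64(0.139)), (np.float64(0.561), np.float64(-0.109), np.float64(0.138))]
knob [ 0.52907073 -0.18077409]
96
knob scene [ 0.52799882 -0.18179306]
```

View pics/crop.png

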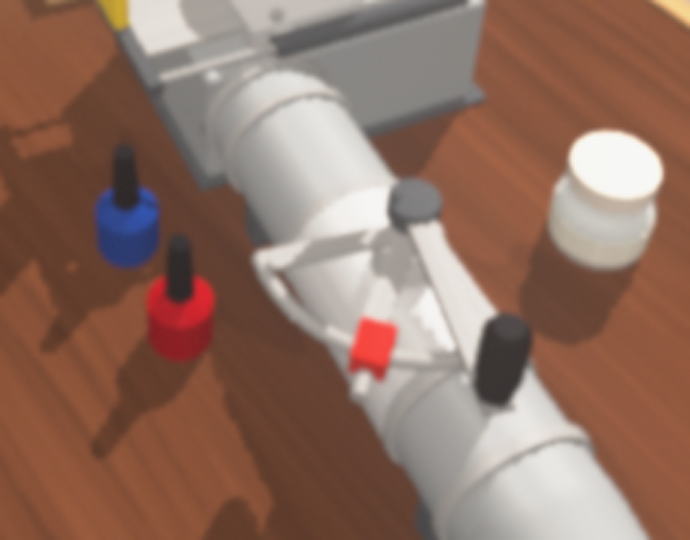

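The crop shows the lever from its cap at (415,205) to the knob at (503,355), with the red clip at (373,345) on the arc. The two views agree to about 2 mm:
- **Knob:** (0.5285, -0.181), with the spindle at about (0.568, -0.080). That is 109 mm apart against 110 mm given.
- **Clip line:** about (0.480, -0.146).
- **Tab:** about (0.542, 0.173), with yaw about -0.16.

Next I'll move over the knob with the jaws along the arc's tangent.

Request:
move_arm([
  {"y": -0.016, "z": 0.0302},
  {"y": -0.016, "z": 0.0302},
  {"y": -0.016, "z": 0.0302},
  {"y": -0.016, "z": 0.0302},
  {"y": -0.016, "z": 0.0302},
  {"y": -0.016, "z": 0.0302},
  {"wx": 0.1},
  {"wx": 0.1},
  {"wx": 0.1},
  {"wx": 0.1},
  {"wx": 0.1},
  {"wx": 0.1},
  {"claw": 0.06},
  {"claw": 0.06},
])

```text
$.moves[0]: bad value
```

Run:
```python
from h import *
S=np.load("side0.npz");P=S["P"];im=S["im"].astype(int)
r,g,b=im[...,0],im[...,1],im[...,2]
m=(r>130)&(g<90)&(b<90)&(P[...,2]>.11)&(abs(P[...,1]+.13)<.04)
q=P[m];print("clip z",np.percentile(q[:,2],[5,50,90,98]).round(4));t=q[q[:,2]>.1285];print("clip top",len(t),t.mean(0).round(4),np.ptp(t,0))
w=P[276:306,320:352].reshape(-1,3);w=w[(abs(w[:,2]-.1435)<.003)];c=im[276:306,320:352].reshape(-1,3)
print("cap",len(w),w.mean(0).round(4),np.ptp(w,0))
f=bot.grab_frame("wrist");cv2.imwrite("pics/w1.png",f["image"][:,:,::-1])
np.savez("w1.npz",z=f["z_map"],im=f["image"],o=f["origin"],a=f["attitude"],c=[f["cx"],f["cy"],f["vertical_fov"]])
o=bot.observe();print(o["ee_pos"],rot(o["orientation"]).round(3),f["origin"])
```

```text
clip z [0.1249 0.131  0.1326 0.133 ]
clip top 153 [ 0.5039 -0.1291  0.1313] [0.02356487 0.02372991 0.00475378]
cap 230 [ 0.5679 -0.0822  0.1429] [0.02810926 0.04435489 0.00491845]
[6.24617673e-01 4.62245443e-05 2.49748915e-01] [[-0.001  1.     0.   ]
 [ 0.     0.    -1.   ]
 [-1.    -0.001 -0.   ]] [0.62450203 0.06787834 0.37300096]
```

View pics/w1.png

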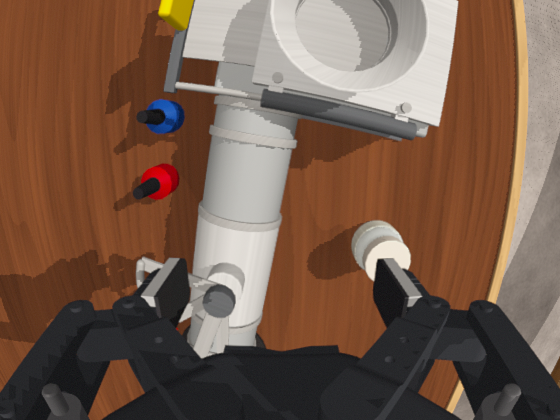

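The wrist view shows the spindle cap at (220,298) under the fingers, with the bottles at (163,116) and (158,181) well clear of the lever. The clip top is at (0.504,-0.129), 80 mm from the spindle as given. The move call was refused, so I'll send complete rows this time.

Request:
move_arm([
  {"wx": 0, "wy": 0, "wz": 0, "x": 0, "y": -0.016, "z": 0.0302, "claw": 0.06},
  {"wx": 0, "wy": 0, "wz": 0, "x": 0, "y": -0.016, "z": 0.0302, "claw": 0.06},
  {"wx": 0, "wy": 0, "wz": 0, "x": 0, "y": -0.016, "z": 0.0302, "claw": 0.06},
  {"wx": 0, "wy": 0, "wz": 0, "x": 0, "y": -0.016, "z": 0.0302, "claw": 0.06},
  {"wx": 0, "wy": 0, "wz": 0, "x": 0, "y": -0.016, "z": 0.0302, "claw": 0.06},
  {"wx": 0, "wy": 0, "wz": 0, "x": 0, "y": -0.016, "z": 0.0302, "claw": 0.06},
  {"wx": 0.1, "wy": 0, "wz": 0, "x": 0, "y": 0, "z": 0, "claw": 0.06},
  {"wx": 0.1, "wy": 0, "wz": 0, "x": 0, "y": 0, "z": 0, "claw": 0.06},
  {"wx": 0.1, "wy": 0, "wz": 0, "x": 0, "y": 0, "z": 0, "claw": 0.06},
  {"wx": 0.1, "wy": 0, "wz": 0, "x": 0, "y": 0, "z": 0, "claw": 0.06},
  {"wx": 0.1, "wy": 0, "wz": 0, "x": 0, "y": 0, "z": 0, "claw": 0.06},
  {"wx": 0.1, "wy": 0, "wz": 0, "x": 0, "y": 0, "z": 0, "claw": 0.06},
])

```text
time_s: 1.15
ee_pos: [0.5287, -0.1812, 0.2501]
orientation: [1.639, 0.86, -1.64]
force: [0.2, 0.0, 0.3]
grip_width: 0.0605
```

Request:
move_arm([
  {"wx": 0, "wy": 0, "wz": 0, "x": 0.02, "y": 0, "z": 0, "claw": 0.06},
  {"wx": 0, "wy": 0, "wz": 0, "x": 0.02, "y": 0, "z": 0, "claw": 0.06},
  {"wx": 0, "wy": 0, "wz": 0, "x": 0.02, "y": 0, "z": 0, "claw": 0.06},
  {"wx": 0, "wy": 0, "wz": 0, "x": 0.02, "y": 0, "z": 0, "claw": 0.06},
  {"wx": 0, "wy": 0, "wz": 0, "x": 0, "y": 0, "z": 0, "claw": 0.06},
  {"wx": 0, "wy": 0, "wz": 0, "x": 0, "y": 0, "z": 0, "claw": 0.015},
  {"wx": 0, "wy": 0, "wz": 0, "x": 0, "y": 0, "z": 0, "claw": 0.015},
  {"wx": 0, "wy": 0, "wz": 0, "x": 0, "y": 0, "z": 0, "claw": 0.015},
  {"wx": 0, "wy": 0, "wz": 0, "x": 0, "y": 0, "z": 0, "claw": 0.015},
  {"wx": 0, "wy": 0, "wz": 0, "x": 0, "y": 0, "z": 0, "claw": 0.015},
  {"wx": 0, "wy": 0, "wz": 0, "x": 0, "y": 0, "z": 0, "claw": 0.015},
], squeeze=20)

```text
time_s: 2.07
ee_pos: [0.5298, -0.1815, 0.1717]
orientation: [1.637, 0.861, -1.634]
force: [0.3, -0.4, 7.1]
grip_width: 0.0209
```

Request:
move_arm([
  {"wx": 0, "wy": 0, "wz": 0, "x": 0, "y": -0.0076, "z": 0.0019, "claw": 0.015},
  {"wx": 0, "wy": 0, "wz": 0, "x": 0, "y": -0.0076, "z": 0.0013, "claw": 0.015},
  {"wx": 0, "wy": 0, "wz": 0, "x": 0, "y": -0.0076, "z": 0.0008, "claw": 0.015},
  {"wx": 0, "wy": 0, "wz": 0, "x": 0, "y": -0.0076, "z": 0.0003, "claw": 0.015},
  {"wx": 0, "wy": 0, "wz": 0, "x": 0, "y": -0.0076, "z": -0.0003, "claw": 0.015},
  {"wx": 0, "wy": 0, "wz": 0, "x": 0, "y": -0.0076, "z": -0.0008, "claw": 0.015},
  {"wx": 0, "wy": 0, "wz": 0, "x": 0, "y": -0.0076, "z": -0.0013, "claw": 0.015},
  {"wx": 0, "wy": 0, "wz": 0, "x": 0, "y": -0.0076, "z": -0.0019, "claw": 0.015},
  {"wx": 0, "wy": 0, "wz": 0, "x": 0, "y": 0, "z": 0, "claw": 0.015},
  {"wx": 0, "wy": 0, "wz": 0, "x": 0, "y": 0, "z": 0, "claw": 0.015},
  {"wx": 0, "wy": 0, "wz": 0, "x": 0, "y": 0, "z": 0, "claw": 0.015},
])

```text
time_s: 2.98
ee_pos: [0.4792, -0.1471, 0.1715]
orientation: [1.637, 0.861, -1.635]
force: [-1.1, -1.2, 8.7]
grip_width: 0.0211
```

Request:
move_arm([
  {"wx": 0, "wy": 0, "wz": 0, "x": 0, "y": 0, "z": 0, "claw": 0.06},
  {"wx": 0, "wy": 0, "wz": 0, "x": 0, "y": 0, "z": 0, "claw": 0.06},
  {"wx": 0, "wy": 0, "wz": 0, "x": 0, "y": 0, "z": 0, "claw": 0.06},
  {"wx": 0, "wy": 0, "wz": 0, "x": 0, "y": 0, "z": 0, "claw": 0.06},
  {"wx": 0, "wy": 0, "wz": 0, "x": -0.02, "y": 0, "z": 0, "claw": 0.06},
  {"wx": 0, "wy": 0, "wz": 0, "x": -0.02, "y": 0, "z": 0, "claw": 0.06},
  {"wx": 0, "wy": 0, "wz": 0, "x": -0.02, "y": 0, "z": 0, "claw": 0.06},
  {"wx": 0, "wy": 0, "wz": 0, "x": -0.02, "y": 0, "z": 0, "claw": 0.06},
  {"wx": 0, "wy": 0, "wz": 0, "x": -0.02, "y": 0, "z": 0, "claw": 0.06},
  {"wx": 0, "wy": 0, "wz": 0, "x": 0, "y": 0, "z": 0, "claw": 0.06},
])

```text
time_s: 3.82
ee_pos: [0.4806, -0.1474, 0.2739]
orientation: [1.638, 0.858, -1.631]
force: [1.2, 0.1, 0.6]
grip_width: 0.0601
```

Run:
```python
from h import *
from scipy.optimize import least_squares
o=bot.observe();print(o["time_s"],o["ee_pos"],o["force"])
for n in("side","scene"):
    f=bot.grab_frame(n);P=cloud(f);im=f["image"];cv2.imwrite(f"pics/{n}1.png",im[:,:,::-1])
    k=P[(im.max(2)<90)&(P[...,2]>.15)&(P[...,2]<.18)&(np.hypot(P[...,0]-.48,P[...,1]+.147)<.035)]
    if len(k)>10:
        s=least_squares(lambda c:np.hypot(*(k[:,:2]-c).T)-.011,[.49,-.14] if n=="side" else [.475,-.15],loss="soft_l1",f_scale=.002);print(n,len(k),s.x,k.min(0),k.max(0))
    if n=="side": cv2.imwrite("pics/crop1.png",cv2.resize(im[220:400,200:430,::-1],(690,540),interpolation=cv2.INTER_CUBIC))
```

```text
3.8167 [ 0.480649   -0.14740415  0.27385138] [1.2465126  0.09322976 0.63198228]
side 216 [ 0.48074774 -0.14257529] [ 0.46874399 -0.1545009   0.15043961] [ 0.48265906 -0.13406597  0.1797972 ]
scene 89 [ 0.48031117 -0.14262752] [ 0.47035541 -0.15276476  0.15070808] [ 0.4944545  -0.12982589  0.1799091 ]
```

View pics/crop1.png

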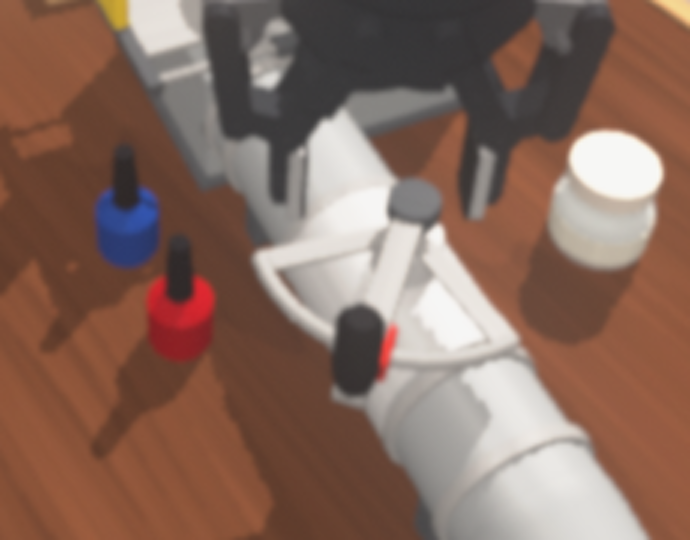

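The crop shows the lever over the clip, with the knob at (357,350). The knob measures (0.4805,-0.1426), 3 to 4 mm from the clip line against the 12 mm allowed, and the fingers are clear of it. Now I'll go over to the tab.

Request:
move_arm([
  {"wx": -0.11, "wy": 0, "wz": 0, "x": 0, "y": 0, "z": 0, "claw": 0.06},
  {"wx": -0.11, "wy": 0, "wz": 0, "x": 0, "y": 0, "z": 0, "claw": 0.06},
  {"wx": -0.11, "wy": 0, "wz": 0, "x": 0, "y": 0, "z": 0, "claw": 0.06},
  {"wx": -0.11, "wy": 0, "wz": 0, "x": 0, "y": 0, "z": 0, "claw": 0.06},
  {"wx": 0, "wy": 0, "wz": 0, "x": 0, "y": 0.001, "z": -0.0327, "claw": 0.05},
  {"wx": 0, "wy": 0, "wz": 0, "x": 0, "y": 0.001, "z": -0.0327, "claw": 0.05},
  {"wx": 0, "wy": 0, "wz": 0, "x": 0, "y": 0.001, "z": -0.0327, "claw": 0.05},
  {"wx": 0, "wy": 0, "wz": 0, "x": 0, "y": 0.001, "z": -0.0327, "claw": 0.05},
  {"wx": 0, "wy": 0, "wz": 0, "x": 0, "y": 0.001, "z": -0.0327, "claw": 0.05},
  {"wx": 0, "wy": 0, "wz": 0, "x": 0, "y": 0.001, "z": -0.0327, "claw": 0.05},
  {"wx": 0, "wy": 0, "wz": 0, "x": 0, "y": 0.001, "z": -0.0327, "claw": 0.05},
  {"wx": 0, "wy": 0, "wz": 0, "x": 0, "y": 0.001, "z": -0.0327, "claw": 0.05},
  {"wx": 0, "wy": 0, "wz": 0, "x": 0, "y": 0.001, "z": -0.0327, "claw": 0.05},
  {"wx": 0, "wy": 0, "wz": 0, "x": 0, "y": 0.001, "z": -0.0327, "claw": 0.05},
  {"wx": 0, "wy": 0, "wz": 0, "x": 0, "y": 0, "z": 0, "claw": 0.05},
  {"wx": 0, "wy": 0, "wz": 0, "x": 0, "y": 0, "z": 0, "claw": 0.05},
])

```text
time_s: 5.25
ee_pos: [0.54, 0.1756, 0.2684]
orientation: [1.322, 1.132, -1.327]
force: [-0.6, -0.1, 0.1]
grip_width: 0.0502
```

Run:
```python
from h import *
for n in("side","scene"):
    f=bot.grab_frame(n);P=cloud(f);im=f["image"].astype(int);r,g,b=im[...,0],im[...,1],im[...,2];Z=P[...,2]
    y=P[(r>130)&(g>100)&(b<80)&(Z>.108)&(Z<.155)&(P[...,0]>.5)&(P[...,0]<.58)&(abs(P[...,1]-.17)<.05)]
    e=np.array([.987,-.159]);l=np.array([.159,.987]);q=y[:,:2]
    print(n,len(y),"along",np.percentile(q@e,[3,50,97]).round(4),"lat",np.percentile(q@l,[2,98]).round(4))
t=bot.observe()["ee_pos"];print("tcp",t,t[:2]@e,t[:2]@l)
```

```text
side 230 along [0.5016 0.5028 0.5086] lat [0.2335 0.2764]
scene 287 along [0.5051 0.5115 0.515 ] lat [0.237  0.2847]
tcp [0.53986922 0.17381719 0.26890042] 0.5052139845170317 0.2573967710195675
```

Request:
move_arm([
  {"wx": 0, "wy": 0, "wz": 0, "x": 0.025, "y": 0.002, "z": -0.001, "claw": 0.05},
  {"wx": 0, "wy": 0, "wz": 0, "x": 0.025, "y": 0, "z": 0, "claw": 0.05},
  {"wx": 0, "wy": 0, "wz": 0, "x": 0.025, "y": 0, "z": 0, "claw": 0.05},
  {"wx": 0, "wy": 0, "wz": 0, "x": 0.02, "y": 0, "z": 0, "claw": 0.05},
  {"wx": 0, "wy": 0, "wz": 0, "x": 0.02, "y": 0, "z": 0, "claw": 0.05},
  {"wx": 0, "wy": 0, "wz": 0, "x": 0.017, "y": 0, "z": 0, "claw": 0.05},
  {"wx": 0, "wy": 0, "wz": 0, "x": 0, "y": 0, "z": 0, "claw": 0.05},
  {"wx": 0, "wy": 0, "wz": 0, "x": 0, "y": 0, "z": 0, "claw": 0.004},
  {"wx": 0, "wy": 0, "wz": 0, "x": 0, "y": 0, "z": 0, "claw": 0.004},
  {"wx": 0, "wy": 0, "wz": 0, "x": 0, "y": 0, "z": 0, "claw": 0.004},
  {"wx": 0, "wy": 0, "wz": 0, "x": 0, "y": 0, "z": 0, "claw": 0.004},
  {"wx": 0, "wy": 0, "wz": 0, "x": 0, "y": 0, "z": 0, "claw": 0.004},
  {"wx": 0, "wy": 0, "wz": 0, "x": 0, "y": 0, "z": 0, "claw": 0.004},
], squeeze=40)

```text
time_s: 6.43
ee_pos: [0.5435, 0.1749, 0.1397]
orientation: [1.328, 1.128, -1.325]
force: [-1.3, -2.6, 6.7]
grip_width: 0.0093
```

Request:
move_arm([
  {"wx": 0, "wy": 0, "wz": 0, "x": 0, "y": -0.005, "z": 0, "claw": 0.004},
  {"wx": 0, "wy": 0, "wz": 0, "x": 0, "y": -0.005, "z": 0, "claw": 0.004},
  {"wx": 0, "wy": 0, "wz": 0, "x": 0, "y": -0.005, "z": 0, "claw": 0.004},
  {"wx": 0, "wy": 0, "wz": 0, "x": 0, "y": -0.005, "z": 0, "claw": 0.004},
  {"wx": 0, "wy": 0, "wz": 0, "x": 0, "y": -0.005, "z": 0, "claw": 0.004},
  {"wx": 0, "wy": 0, "wz": 0, "x": 0, "y": -0.005, "z": 0, "claw": 0.004},
  {"wx": 0, "wy": 0, "wz": 0, "x": 0, "y": -0.005, "z": 0, "claw": 0.004},
  {"wx": 0, "wy": 0, "wz": 0, "x": 0, "y": -0.005, "z": 0, "claw": 0.004},
  {"wx": 0, "wy": 0, "wz": 0, "x": 0, "y": 0, "z": 0, "claw": 0.004},
  {"wx": 0, "wy": 0, "wz": 0, "x": 0, "y": 0, "z": 0, "claw": 0.004},
  {"wx": 0, "wy": 0, "wz": 0, "x": 0, "y": 0, "z": 0, "claw": 0.004},
  {"wx": 0, "wy": 0, "wz": 0, "x": 0, "y": 0, "z": 0, "claw": 0.004},
])

```text
time_s: 7.43
ee_pos: [0.5067, 0.182, 0.1398]
orientation: [1.332, 1.125, -1.32]
force: [8.8, -1.6, -1.1]
grip_width: 0.0095
```

Run:
```python
from h import *
from scipy.optimize import least_squares
e=np.array([.987,-.159])
for n in("side","scene"):
    f=bot.grab_frame(n);P=cloud(f);im=f["image"].astype(int);r,g,b=im[...,0],im[...,1],im[...,2];Z=P[...,2]
    cv2.imwrite(f"pics/{n}2.png",f["image"][:,:,::-1])
    y=P[(r>130)&(g>100)&(b<80)&(Z>.108)&(Z<.155)&(P[...,0]>.46)&(P[...,0]<.58)&(abs(P[...,1]-.17)<.05)]
    if len(y): print(n,len(y),"along",np.percentile(y[:,:2]@e,[3,50,97]).round(4))
    k=P[(im.max(2)<90)&(Z>.15)&(Z<.18)&(np.hypot(P[...,0]-.48,P[...,1]+.147)<.035)]
    if len(k)>10: print("knob",least_squares(lambda c:np.hypot(*(k[:,:2]-c).T)-.011,[.485,-.14] if n=="side" else [.475,-.15],loss="soft_l1",f_scale=.002).x)
t=bot.observe();print(t["time_s"],t["ee_pos"],t["ee_pos"][:2]@e,t["force"],t["grip_width"])
```

```text
side 175 along [0.4644 0.4679 0.4749]
knob [ 0.48058746 -0.14252716]
scene 132 along [0.4686 0.4746 0.4776]
knob [ 0.47956597 -0.14281426]
7.5333 [0.50679686 0.18195584 0.13978248] 0.47127752483372354 [ 9.02367826 -1.25387794 -1.32239213] 0.00951502402816709
```

View pics/side2.png

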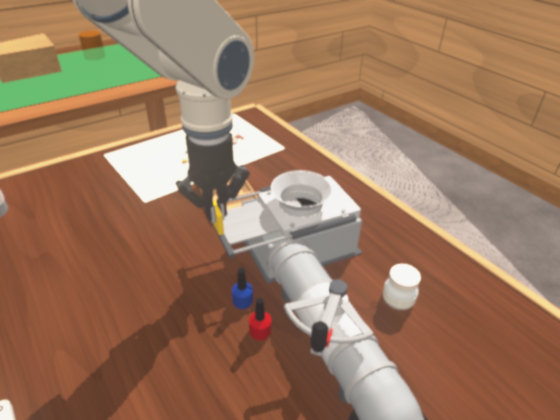

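The side view shows the fingers on the yellow tab at (220,212), the blade drawn out, the throat partly uncovered at (303,200) and the bottles where they were. Travel is about 36 to 37 mm, so I'll draw it 3 mm further to centre it.

Request:
move_arm([
  {"wx": 0, "wy": 0, "wz": 0, "x": 0, "y": -0.003, "z": 0, "claw": 0.004},
  {"wx": 0, "wy": 0, "wz": 0, "x": 0, "y": 0, "z": 0, "claw": 0.004},
  {"wx": 0, "wy": 0, "wz": 0, "x": 0, "y": 0, "z": 0, "claw": 0.004},
  {"wx": 0, "wy": 0, "wz": 0, "x": 0, "y": 0, "z": 0, "claw": 0.004},
  {"wx": 0, "wy": 0, "wz": 0, "x": 0, "y": 0, "z": 0, "claw": 0.004},
  {"wx": 0, "wy": 0, "wz": 0, "x": 0, "y": 0, "z": 0, "claw": 0.004},
])

```text
time_s: 8.03
ee_pos: [0.504, 0.1825, 0.1398]
orientation: [1.332, 1.125, -1.32]
force: [9.7, -0.7, -3.9]
grip_width: 0.0094
```

Run:
```python
from h import *
e=np.array([.987,-.159])
f=bot.grab_frame("side");P=cloud(f);im=f["image"].astype(int);r,g,b=im[...,0],im[...,1],im[...,2];Z=P[...,2]
y=P[(r>130)&(g>100)&(b<80)&(Z>.108)&(Z<.155)&(P[...,0]>.46)&(P[...,0]<.58)&(abs(P[...,1]-.17)<.05)]
print("along",np.percentile(y[:,:2]@e,[3,50,97]).round(4))
near=(P[...,0]>.4)&(abs(P[...,1])<.2)&(Z>.01)&(Z<.09)
for m in((r>120)&(g<50)&(b<50)&near,(b>100)&(r<60)&(g<80)&near): print(np.median(P[m],0))
t=bot.observe();print(t["time_s"],t["ee_pos"][:2]@e,t["force"],t["grip_width"],abs(t["joint_vel"]).max())
bot.finish_job()
```

```text
along [0.4616 0.4655 0.4719]
[ 0.47605269 -0.0066671   0.03523119]
[0.48426412 0.06720883 0.0337625 ]
8.0833 0.4684200658640114 [ 8.96203776 -1.36935413 -2.60334663] 0.009497428461292383 0.0007144301467236313
the job is handed in; nothing more can be done
```

I set the damper lever to the red clip and let go of it with the gate still shut. Then I gripped the yellow tab and drew the gate about half open. I handed the job in at 8.1 s with the tab still held; no verdict is reported.

Last checks:
- **Damper:** the knob measured about (0.480, -0.143), 3–5 mm from the clip line (limit 12 mm). It read the same after the gate was drawn.
- **Gate:** travel is about 37 mm by the tab in the camera and 40 mm by the hand's movement. Both are within 32–48 mm, but they differ by about 3 mm.
- **Hold:** the tool reads about 9–10 N against the spring, where about 11 N is expected at half travel. The arm was at rest with the grip firm.
- **Bystanders:** both bottles measured within 1 mm of where they started. The jar stood where it was in the last side picture. I did not re-measure the jar or the tray, but nothing went near them.

The first move call was refused because its rows were incomplete, and it moved nothing.

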